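Seat two connectors and index the test slide at its ball detent

TASK

On the small test slide, press both connectors fully down into their sockets on the carriage. Then grip the carriage by its round knob and slide it along the rail, away from its starting end, until the ball of the spring plunger clicks into the notch in the carriage's edge, and finish still gripping the knob, holding the carriage still at the notch. Leave the other things on the bench where they are.

Things in the scene. Friction and masses are not known exactly. Their poses are not given: they have to be found in the camera images.
- slide_base: Test slide: fixed aluminium base plate 130 x 270 x 10 mm with a steel rail along it. Origin on the underside below the rail's middle; z up; y runs along the rail in the direction the carriage must be slid; +x is the side with the spring plunger. Plate from x = -45 to 85, y = -135 to 135 mm; a black stop, 34 mm high, at each rail end. Place and yaw differ each time.
- carriage (a joint): Travel of the grey carriage along the rail (+y of the base), m: 0 at the starting stop, 0.14 at the far one. Starts between 0 and 0.025, stays where left, takes about 1.5 N to slide. Plate 60 mm across the rail, 105 mm along it, 12 mm thick, top 36 mm above the bench. The travel at which the ball lies in the notch is 0.09 to 0.12 and differs each time.
- detent_ball (a joint): How far the 10 mm steel ball of the spring plunger is pushed into its barrel, m: 0 free, about 0.003 while riding on the flat edge of the carriage, about 0.0003 when centred in the notch. The plunger is a steel barrel across the rail in a dark block, 42 mm high above the bench, fixed on the +x side; its place along the rail differs each time.
- notch (a point): Mouth of the rounded 6 mm notch in the carriage's +x edge (at base y = travel - 65 mm). A bevel at the leading end, 35 to 45 mm ahead of it, pushes the ball in (about 4 N); on the flat only friction is felt. Within 6 mm before the notch's centre the ball draws the carriage forward, up to about 5 N; past the centre it resists with up to about 5 N, and driven on it leaves the notch again.
- grip_knob: Black upright round knob on the trailing end of the carriage, 16 mm in diameter and 39 mm tall, with a 22 mm foot 5 mm high. Origin at the centre of its foot, on the carriage top (36 mm above the bench), z up; grip it about 26 mm above the origin, from above. It can turn stiffly on its screw, which does not matter. Nothing taller than its foot within 25 mm of it.
- plug_rear_top (a point): Centre of the top of the rear connector (black, nearer the knob): 34 mm across the rail, 12 mm along it, 12 mm tall, in a black socket frame whose top is 44 mm above the bench. Its top is 50 mm above the bench when fully home. The two connectors' centres are 26 mm apart; the rear one's is 44 mm from the knob's along the rail.
- plug_front_top (a point): Centre of the top face of the front connector (light, farther from the knob), same size and heights as the rear one.
- plug_rear (a joint): How far the rear connector has been pressed down, m: starts between 0 and 0.0015 (standing proud), fully home at its stop at 0.005. It takes about 5 to 8 N and stays where it is left.
- plug_front (a joint): The same for the front connector.
- label_roll: White label roll, 64 mm in diameter, 30 mm high, lying flat; origin under its centre. Bystander.
- solder_spool: Small spool of solder, 49 mm in diameter, 36 mm high; origin under its centre. Bystander.
- swab_jar: Round stand of swabs, 57 mm in diameter, 84 mm high; origin under its centre. Bystander.
- marker_black: Black marker pen, 130 mm long, lying. Bystander.
- tweezers_black: Black tweezers, 126 mm long, lying. Bystander.

How it is judged (in metres and radians):
On the way, in this order (a step that is already met when the one before it is completed fails the run):
1. both connectors are pressed fully home (value of joint each of plug_rear, plug_front above 0.0042 m), for 0.2 s.
2. the carriage, held by the knob, has its notch at the ball (value of joint carriage between 0.085 and 0.125 m and value of joint detent_ball below 0.002 m and contact force between the fingers and grip_knob above 1.5 N), for 0.3 s.
At the end, for the whole second after the job is handed in: Both connectors are within 0.8 mm of fully home; the carriage stands still with the plunger's ball dropped into its notch (ball less than 2 mm in, which means the notch is within about 2 mm of the ball, at a travel between 85 and 125 mm); the fingers still grip the knob with more than 1.5 N (all of step 1 and all of step 2 and velocity of joint carriage between -0.004 and 0.004 m/s); the arm keeps its last pose, push and grip.
It fails at once if a bystander is moved by more than 20 mm (distance of any of label_roll, solder_spool, swab_jar, marker_black, tweezers_black from where it was at the start of the episode above 0.02 m).
It also fails if it takes over 72 s, if anything falls off the work surface, if the arm or the gripper's body presses on something with over 40 N, if the wrist force passes 120 N, or if a joint passes its speed limit or range.

ROBOT

A 6-joint arm with a two-finger parallel gripper is mounted at the origin on a cart in front of the work surface, level with it; the furniture and walls round the work are solid. World frame = base frame: x ahead of the robot, y to its left, z up, the work surface at z = 0. Lengths are in mm, angles in degrees, forces in N, time in s.
With the tool pointing down it reaches from about 300 to 850 mm from the base axis. Payload 4.2 kg.
Tool frame: the origin (TCP) lies midway between the tips of the shut fingers; the grasp point (between the pads) lies 19 mm behind it; x points along the fingers, z is the direction in which the jaws open and shut, and the axes are right-handed (so a half turn about x gives the same grasp; the last joint's range is limited). The gripper opens to 91 mm and grips with 3 to 60 N. Pads are 32 mm wide; open, the fingers measure 118 mm over their backs; the gripper's body (76 mm by 178 mm) begins 60 mm behind the grasp point.
Start: joints at [70.245, 18.312, 89.639, -0, 72.044, -1.146], TCP at [183.497, 544.954, 187.676] pointing down, gripper open.
Joint ranges: [-177.97, 177.97], [-48.28, 115.42], [12.27, 149.76], [-77.06, 257.06], [2.81, 150.46], [-146.56, 146.56]. Speed limits (degrees/s): [147.25, 147.25, 180, 180, 180, 180].

INTERFACE

Orientations are given as [roll, pitch, yaw] about the fixed x, y, z axes, in that order (R = Rz(yaw) Ry(pitch) Rx(roll)).
In Python, from workcell import env gives the robot as it stands.
- The arm moves only by the tool send_rows, never from a script. Its argument "commands" is a list that holds one entry, the list of rows, each a list of 6 numbers: the shift along the tool's x, y, z normalised to -1 to 1, where 1 is 0.1 m, then the turn, a rotation vector about the tool's x, y, z normalised to -1 to 1, where 1 is 2 pi rad. In form: [[[x, y, z, wx, wy, wz], ...]]. A call has 1 to 20 rows; each row is the pose to reach, as a shift and turn from the pose commanded when the call began, along the tool's axes at that moment, turning the shorter way round; what a row does not reach only later rows make up. A row lasts 1/8 s, in which the tool goes at most 62.5 mm and 10.7 degrees, less where a joint would pass 70% of its speed; a pose out of reach is approached as far as the arm can. A call with a number of a shift or a turn outside -1 to 1 is refused whole. A call with a gripper value outside its range is refused whole. "jaw" is the closure, from -1 (fully open) to 1 (shut), so that 0 is half open, set as the call begins (left out, the last holds). The fingers move at their own pace and stop on an object; "force" is the grip in N (left out, the last holds). Time passes only in rows, so rows that repeat a pose let the fingers close. It gives the time, the measured TCP pose, the force and the opening at its end, in the units of the state.
- env.state(): the state, without advancing time (a new reading comes with each control period).
- env.grab_frame(name): name is "side" or "top"; returns (picture, depth): 480x640x3 uint8, red, green, blue; 480x640 float32, mm along the optical axis (not along the pixel's ray), 0 where there is no reading.
- env.get_calibration(name): a dict with "mtx" (3x3 intrinsics, pixels), "camera_from_world" (4x4, takes a point from world to camera coordinates). Camera axes: x right, y up, looking along -z (the intrinsics and any distortion apply to the point x, -y, -z); pixel columns grow to the right and rows downward; lengths in mm; the calibration is good to about 2 mm. A picture is of the moment at which its call begins. get_calibration takes no time and is no camera call.
- env.job_done(): hands the job in, once; it reports no verdict.
The state is a dict: "time_s": time; "qpos": joint angles; "qvel": joint speeds; "effort": joint torques, N m; "ee_pos": TCP position; "ee_rot": TCP orientation; "force": force on the tool from outside, world axes, zero at the start; "torque": the same for the moment, N m; "gripper_width": finger opening in mm.
Only numpy, scipy, OpenCV 4.12 (cv2) and the standard library are available. Lean on these libraries where they do the work, as an engineer would, in place of code of your own. Each camera call takes 0.05 s, during which the arm holds its last target.

## Working session

There is one attempt and no reset: what is moved stays moved. The work goes in short steps, Python scripts to look and compute and a tool call to move; the robot and the scene stay as the last step left them, time stands still between calls to the robot, and variables do not carry over. Pictures are saved under pics/ and viewed, and the job is handed in when it is done.

Besides the shell and the picture viewer there is one more tool, called after "Call:" as name([rows], argument=value, ...), one row to a line, values as JSON. send_rows: Moves the arm, as the interface text tells. Its arguments: {"type":"object","properties":{"commands":{"type":"array","items":{"type":"array","items":{"type":"array","items":{"type":"number","minimum":-1,"maximum":1}}}},"jaw":{"type":"number"},"force":{"type":"number"}},"required":["commands"]}

```bash
mkdir -p pics; ls; python3 - <<'E'
from workcell import env
import cv2,numpy as np
print(env.state())
for n in("side","top"):
    p,d=env.grab_frame(n); cv2.imwrite(f"pics/{n}0.png",p[:,:,::-1]); np.savez(f"{n}0.npz",p=p,d=d)
    c=env.get_calibration(n); print(n,c)
E
```

```text
pics
{'time_s': 0.0, 'qpos': array([ 7.02446767e+01,  1.83505835e+01,  8.97065628e+01,  1.12512562e-03,
        7.20420429e+01, -1.14469167e+00]), 'qvel': array([-0.07532312, -0.03323911, -0.0936159 ,  0.08655077, -0.04598053,
        0.01978059]), 'effort': array([-6.34901662e-04, -4.12461913e+01, -2.31970274e+01,  7.25970813e-02,
        4.58347437e-02, -1.82303966e-04]), 'ee_pos': array([183.30005535, 544.42709109, 186.82984568]), 'ee_rot': array([ 178.2374228 ,   89.90080504, -110.37355665]), 'force': array([0.41434963, 1.10773588, 0.06342998]), 'torque': array([ 0.01063324, -0.01583645, -0.02338064]), 'gripper_width': 91.4706443636701}
side {'mtx': array([[456.64028891,   0.        , 312.02193079],
       [  0.        , 456.64028891, 239.41885563],
       [  0.        ,   0.        ,   1.        ]]), 'camera_from_world': array([[ 8.42295794e-01, -5.38878197e-01, -1.21689391e-02,
        -4.23591386e+02],
       [ 2.43414081e-01,  3.60132377e-01,  9.00585507e-01,
        -2.19071941e+02],
       [-4.80923466e-01, -7.61521477e-01,  4.34508528e-01,
        -5.92111031e+02],
       [ 0.00000000e+00,  0.00000000e+00,  0.00000000e+00,
         1.00000000e+00]])}
top {'mtx': array([[566.70219108,   0.        , 319.84772509],
       [  0.        , 566.70219108, 242.60697895],
       [  0.        ,   0.        ,   1.        ]]), 'camera_from_world': array([[-1.46270893e-02, -9.99793412e-01, -1.41131441e-02,
         6.79314680e+01],
       [ 9.91454775e-01, -1.63320577e-02,  1.29424470e-01,
        -5.51603647e+02],
       [-1.29628229e-01, -1.20994408e-02,  9.91488843e-01,
        -1.06516929e+03],
       [ 0.00000000e+00,  0.00000000e+00,  0.00000000e+00,
         1.00000000e+00]])}
```

View pics/side0.png

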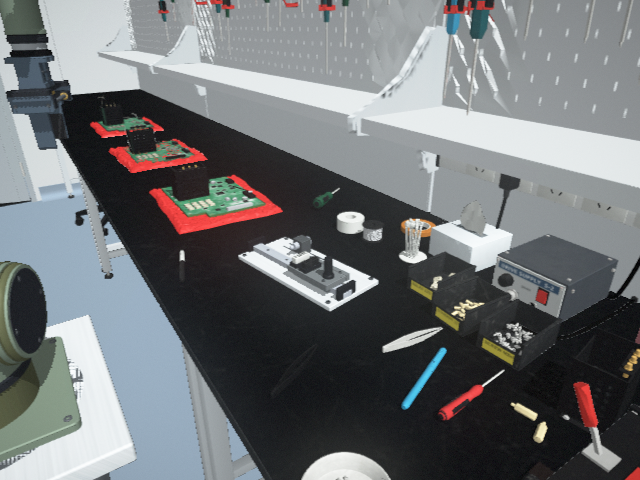

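View pics/top0.png

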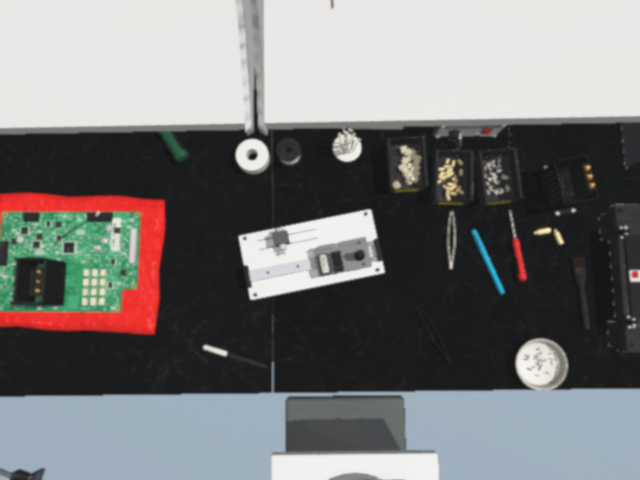

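The top view shows the slide plate (cols 238–385, rows 208–300). The knob is at about (360,256), the black rear connector at (336,260), the light front one at (323,264) and the plunger at (278,240).

```bash
python3 - <<'E'
import cv2,numpy as np
p=np.load("top0.npz")['p'];s=np.load("side0.npz")['p']
a=cv2.resize(p[195:310,230:395],(800,558),interpolation=cv2.INTER_CUBIC)
b=cv2.resize(s[220:315,230:390],(800,475),interpolation=cv2.INTER_CUBIC)
cv2.imwrite("pics/t0z.png",a[:,:,::-1]);cv2.imwrite("pics/s0z.png",b[:,:,::-1])
E
```

```text
(no output)
```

View pics/t0z.png

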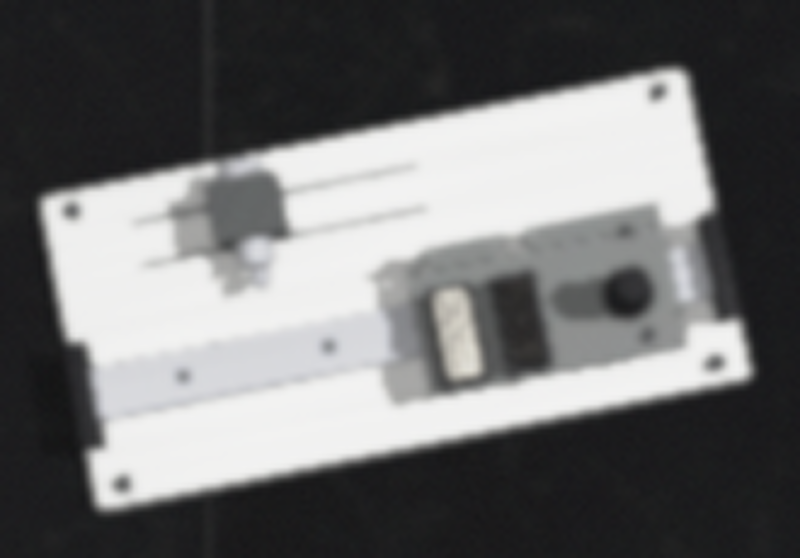

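View pics/s0z.png

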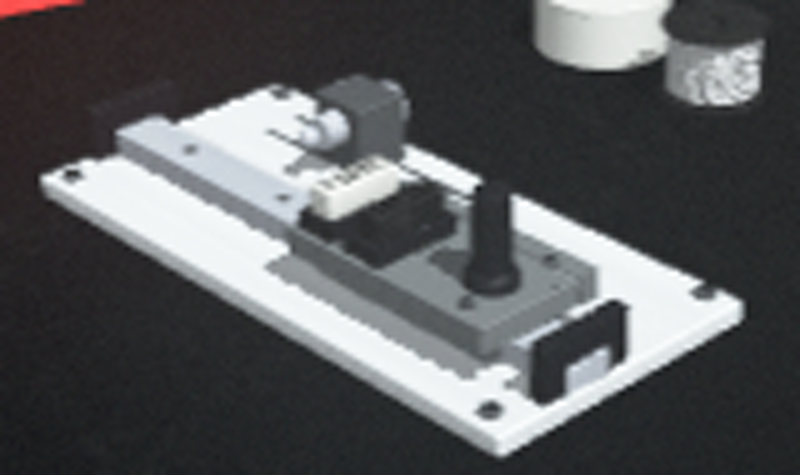

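```bash
cat > h.py <<'E'
import numpy as np,cv2
from workcell import env
def ray(n,uv):
    c=env.get_calibration(n);T=c["camera_from_world"];R=T[:3,:3];t=T[:3,3]
    uv=np.atleast_2d(uv).astype(float);K=c["mtx"]
    d=np.c_[(uv[:,0]-K[0,2])/K[0,0],-(uv[:,1]-K[1,2])/K[1,1],-np.ones(len(uv))]
    return -R.T@t, d@R
def onz(n,uv,z):
    o,d=ray(n,uv); return o+d*((z-o[2])/d[:,2])[:,None]
def proj(n,P):
    c=env.get_calibration(n);T=c["camera_from_world"];q=np.atleast_2d(P)@T[:3,:3].T+T[:3,3]
    return np.c_[c["mtx"][0,0]*q[:,0]/-q[:,2]+c["mtx"][0,2],c["mtx"][1,1]*-q[:,1]/-q[:,2]+c["mtx"][1,2]]
E
python3 - <<'E'
from h import *
p=np.load("top0.npz")['p'];s=np.load("side0.npz")['p']
def plate(n,im,roi):
    x0,y0,x1,y1=roi
    g=im.min(2); m=np.zeros_like(g); m[y0:y1,x0:x1]=(g[y0:y1,x0:x1]>140)*255
    c=max(cv2.findContours(m,0,2)[0],key=cv2.contourArea)
    h=cv2.convexHull(c)[:,0,:]
    w=onz(n,h,10)[:,:2].astype(np.float32)
    r=cv2.minAreaRect(w); print(n,r); print(cv2.boxPoints(r).round(1).tolist()); return r
plate("top",p,(225,200,395,310))
plate("side",s,(232,230,385,312))
z=lambda u,v:(230+(u+.5)*165/800-.5,195+(v+.5)*115/558-.5)
zs=lambda u,v:(230+(u+.5)*.2-.5,220+(v+.5)*.2-.5)
for nm,uv,h in [("knob",(630,287),75),("rear",(519,321),54),("front",(457,332),54),("ball",(259,255),27)]:
    print(nm,onz("top",z(*uv),h).round(1))
for nm,uv,h in [("knob",(494,185),75),("knobfoot",(493,275),36),("front",(357,186),54)]:
    print(nm,onz("side",zs(*uv),h).round(1))
# precise knob/ conn masks
hsv=cv2.cvtColor(p,cv2.COLOR_RGB2HSV)
print(p[250:262,350:372].mean(2).astype(int))
E
```

```text
top ((534.166259765625, 78.14810943603516), (132.14013671875, 271.3390197753906), 10.616487503051758)
[[444.20001220703125, 199.3000030517578], [494.20001220703125, -67.4000015258789], [624.0999755859375, -43.0], [574.0999755859375, 223.6999969482422]]
side ((529.7698364257812, 69.39490509033203), (136.21847534179688, 275.25146484375), 10.633698463439941)
[[437.3999938964844, 192.10000610351562], [488.20001220703125, -78.4000015258789], [622.0999755859375, -53.29999923706055], [571.2999877929688, 217.1999969482422]]
knob [[525.3 -15.   75. ]]
rear [[514.9  27.7  54. ]]
front [[511.   52.1  54. ]]
ball [[546.  131.8  27. ]]
knob [[526.2 -18.4  75. ]]
knobfoot [[528.7 -14.4  36. ]]
front [[506.3  41.9  54. ]]
[[143 142 141 141 139 130 116 104  94  85  81  85 100 120 135 141 143 150
  170 197 209 198]
 [139 135 133 131 124 108  86  71  63  59  57  61  76 100 125 138 143 149
  169 197 213 206]
 [128 120 114 107  96  77  57  49  50  50  52  54  61  84 113 133 141 148
  164 192 211 208]
 [108 102  96  87  71  52  39  42  47  51  52  53  55  71  99 126 139 145
  158 182 205 207]
 [ 93  92  88  79  61  42  35  41  47  50  52  53  53  61  89 120 137 144
  154 175 203 210]
 [ 90  90  87  77  58  39  30  36  43  48  51  51  50  57  85 118 137 143
  153 174 201 211]
 [ 89  89  88  78  60  40  30  32  36  42  45  45  45  57  87 119 137 143
  151 167 188 197]
 [ 90  90  88  81  65  45  30  29  30  34  37  37  45  65  97 125 139 144
  146 153 162 168]
 [ 90  90  90  86  74  57  40  33  30  31  33  39  56  83 114 133 141 144
  143 141 145 153]
 [ 92  92  92  93  90  78  61  49  44  43  49  62  83 107 128 140 144 143
  141 138 141 152]
 [107 107 108 111 114 108  95  87  82  80  84  97 114 128 138 143 144 144
  143 141 146 156]
 [129 129 130 131 133 131 127 123 120 117 119 125 130 133 137 141 144 144
  144 145 151 163]]
```

```bash
python3 - <<'E'
from h import *
p=np.load("top0.npz")['p'];d=np.load("top0.npz")['d']
print("cam",ray("top",(320,240))[0],ray("side",(320,240))[0])
z=lambda u,v:(230+(u+.5)*165/800-.5,195+(v+.5)*115/558-.5)
a=np.radians(10.62);ex=np.array([np.cos(a),np.sin(a)]);ey=np.array([-ex[1],ex[0]]);o=np.array([534.2,78.1])-20*ex
B=lambda w:((np.atleast_2d(w)[:,:2]-o)@np.c_[ex,ey]).round(1)
for nm,uv,h in [("knobtop",(630,287),75),("rear",(519,321),54),("front",(457,332),54),("ball",(259,255),27),("ballL",(243,255),27),("ballR",(276,252),27),("hole1",(183,376),20),("hole2",(328,346),20),("carr TR",(657,207),36),("carr BR",(688,347),36),("plungerblock TL",(207,180),42),("TR",(278,172),42),("stopL top",(78,345),34),("stopL bot",(98,448),34),("stopR t",(712,216),34),("stopR b",(738,318),34),("notch",(515,240),36),
 ("hTL",(71,210),10),("hTR",(657,92),10),("hBL",(121,484),10),("hBR",(714,362),10)]:
    w=onz("top",z(*uv),h);print(nm,w.round(1)[0],B(w)[0])
for uv in [(360,254),(336,261),(324,263),(345,275),(283,240),(262,285),(370,225)]: print(uv,d[uv[1],uv[0]], 1)
c=env.get_calibration("top")["camera_from_world"]
# depth->world z
vv,uu=np.mgrid[240:275,310:375]
E
```

```text
cam [ 409.8076994    46.02065873 1128.45320812] [ 125.3543493  -600.27453007  449.41564966]
knobtop [525.3 -15.   75. ] [ -5.9 -89.8]
rear [514.9  27.7  54. ] [ -8.2 -46. ]
front [511.   52.1  54. ] [ -7.6 -21.3]
ball [546.  131.8  27. ] [41.5 50.6]
ballL [546.1 138.2  27. ] [42.8 56.9]
ballR [547.1 124.9  27. ] [41.3 43.6]
hole1 [498.1 163.4  20. ] [ 0.2 90.5]
hole2 [509.3 104.6  20. ] [ 0.4 30.6]
carr TR [561.7 -28.8  36. ] [  27.3 -110.1]
carr BR [505.2 -39.7  36. ] [ -30.2 -110.5]
plungerblock TL [574.7 151.3  42. ] [73.3 64.4]
TR [577.5 122.8  42. ] [70.8 35.9]
stopL top [510.1 204.   34. ] [ 19.5 128.2]
stopL bot [468.8 195.9  34. ] [-22.6 127.8]
stopR t [557.9 -50.9  34. ] [  19.5 -131.2]
stopR b [516.7 -60.2  34. ] [ -22.7 -132.7]
notch [549.3  28.4  36. ] [ 25.6 -51.7]
hTL [568.  210.5  10. ] [ 77.6 123.9]
hTR [613.2 -31.8  10. ] [  77.4 -122.6]
hBL [455.3 189.8  10. ] [-36.9 124.3]
hBR [501.2 -52.2  10. ] [ -36.5 -122. ]
(360, 254) 1060.0264 1
(336, 261) 1076.5764 1
(324, 263) 1075.5099 1
(345, 275) 1119.2971 1
(283, 240) 1097.1095 1
(262, 285) 1117.6992 1
(370, 225) 1131.7727 1
```

```bash
python3 - <<'E'
from h import *
s=np.load("side0.npz")['p'];p=np.load("top0.npz")['p']
a=np.radians(10.62);ex=np.array([np.cos(a),np.sin(a)]);ey=np.array([-ex[1],ex[0]]);o=np.array([534.2,78.1])-20*ex
W=lambda x,y,z:np.r_[o+x*ex+y*ey,z]
pts=[W(-6,-90,75),W(-6,-90,36),W(-7.5,-46.3,54),W(-7.5,-20.8,54)]+[W(x,y,10) for x in(-45,85) for y in(-135,135)]+[W(0,y,20) for y in(90.5,30.6)]+[W(x,-110,36) for x in(-30,30)]
def ov(n,im,roi,k,f):
    x0,y0,x1,y1=roi
    b=cv2.resize(im[y0:y1,x0:x1],None,fx=k,fy=k,interpolation=cv2.INTER_CUBIC)
    for u,v in proj(n,pts): cv2.drawMarker(b,(int((u-x0+.5)*k),int((v-y0+.5)*k)),(255,0,0),0,12,1)
    cv2.imwrite(f,b[:,:,::-1])
ov("side",s,(235,225,385,315),5.3,"pics/s0o.png")
ov("top",p,(235,200,390,305),5,"pics/t0o.png")
E
```

```text
(no output)
```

View pics/s0o.png

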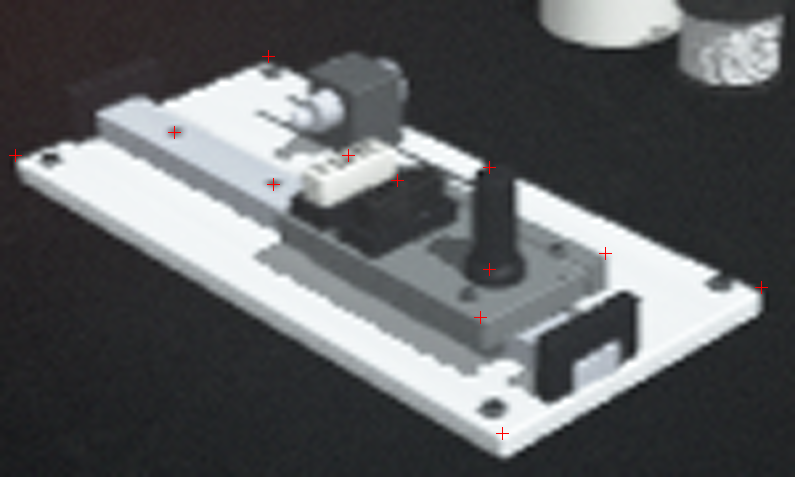

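View pics/t0o.png

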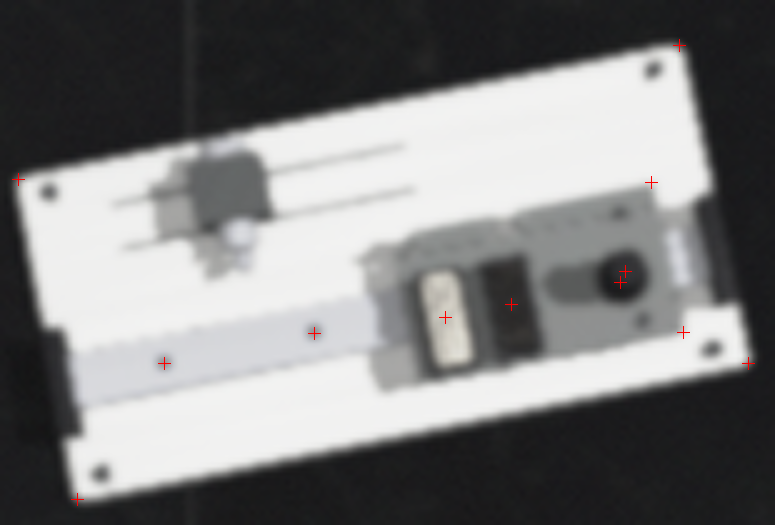

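```bash
python3 - <<'E'
from h import *
a=np.radians(10.62);ex=np.array([np.cos(a),np.sin(a)]);ey=np.array([-ex[1],ex[0]]);o=np.array([534.2,78.1])-20*ex
for n,roi in(("top",(230,195,395,310)),("side",(235,225,385,315))):
    d=np.load(n+"0.npz")['d'];x0,y0,x1,y1=roi
    vv,uu=np.mgrid[y0:y1,x0:x1];oo,r=ray(n,np.c_[uu.ravel(),vv.ravel()])
    P=oo+r*d[y0:y1,x0:x1].ravel()[:,None]
    b=(P[:,:2]-o)@np.c_[ex,ey]
    ok=(abs(b[:,0]-20)<63)&(abs(b[:,1])<133)
    print(n,np.histogram(P[ok,2],bins=np.arange(-4,90,4)))
    def st(nm,m):
        q=b[m];print(nm,m.sum(),"med",np.median(q,0).round(1),"min",q.min(0).round(1),"max",q.max(0).round(1),"z",np.median(P[m,2]).round(1))
    kn=ok&(b[:,1]<-70)
    st("knob top",kn&(P[:,2]>66)); st("knob mid",kn&(P[:,2]>48)&(P[:,2]<66));
    c=ok&(b[:,1]>-75)&(b[:,1]<10)&(b[:,0]<32)
    st("conn z>49",c&(P[:,2]>48))
    st("rear",c&(P[:,2]>48)&(b[:,1]<-35)); st("front",c&(P[:,2]>48)&(b[:,1]>-33))
    st("carr",ok&(abs(P[:,2]-36)<3)&(b[:,1]<-20)&(b[:,0]<35))
    st("rail",ok&(abs(P[:,2]-20)<5)&(b[:,1]>10)&(b[:,0]<30))
    st("plunger",ok&(P[:,2]>36)&(b[:,1]>10)&(b[:,0]>30))
    if n=="top":
        Z=P[:,2].reshape(vv.shape); print(Z[45:80,88:140][::2,::2].round().astype(int))
E
```

```text
top (array([   0,    2,  542, 3479, 1408,  161,  526,  236,   69,  543,  769,
        284,  162,   23,  137,   84,    5,    1,    5,   26,   21,    1,
          0]), array([-4,  0,  4,  8, 12, 16, 20, 24, 28, 32, 36, 40, 44, 48, 52, 56, 60,
       64, 68, 72, 76, 80, 84, 88]))
knob top 54 med [ -5.3 -89.7] min [-11.8 -97.4] max [  2. -83.] z 75.3
knob mid 10 med [-10.9 -86.1] min [-12.5 -94.3] max [ -2.5 -82.6] z 54.3
conn z>49 239 med [ -7.6 -27.3] min [-24.8 -55.7] max [ 11.3 -11.5] z 55.2
rear 117 med [ -7.5 -46.6] min [-24.5 -55.7] max [ 11.3 -37.1] z 54.8
front 122 med [ -8.  -20.4] min [-24.8 -28.1] max [  9.1 -11.5] z 55.7
carr 903 med [  5.9 -74.4] min [ -29.8 -133. ] max [ 30.4 -20.7] z 36.4
rail 641 med [-0.3 70.5] min [-42.4  10.3] max [ 29.3 131. ] z 22.0
plunger 258 med [59.6 51.9] min [31.7 37.3] max [79.1 67.1] z 42.0
[[  12   10   12   11   11   11   10    8   13    6   13   15   11   36
    39   32   38   37   39   37   38   39   40   36   10    6]
 [  11    9    8   12   12    8   11   13   11   12   35   38   42   36
    37   36   40   35   37   33   40   41   34  
[... 2323 characters left out ...]
  0,
          0]), array([-4,  0,  4,  8, 12, 16, 20, 24, 28, 32, 36, 40, 44, 48, 52, 56, 60,
       64, 68, 72, 76, 80, 84, 88]))
knob top 58 med [ -8.1 -96.5] min [ -13.5 -101.5] max [  1.2 -87.9] z 72.2
knob mid 67 med [-10.3 -98.1] min [ -14.5 -101.7] max [ -2.6 -91.3] z 56.6
conn z>49 188 med [-10.5 -30.6] min [-27.1 -57.6] max [  9.2 -17.1] z 52.9
rear 92 med [-11.3 -51.8] min [-26.6 -57.6] max [  9.2 -42.2] z 52.8
front 96 med [ -9.7 -26.2] min [-27.1 -30.9] max [  8.6 -17.1] z 53.1
carr 538 med [-10.5 -86.1] min [ -31.7 -132.7] max [ 31.4 -20.2] z 35.0
rail 385 med [-4. 76.] min [-23.1  13.1] max [ 20.8 129. ] z 20.4
plunger 116 med [56.8 46.5] min [36.7 32.6] max [79.1 65. ] z 40.2
```

```bash
cat >> h.py <<'E'
from scipy.spatial.transform import Rotation as Rn
A=np.radians(10.62);ex=np.array([np.cos(A),np.sin(A)]);ey=np.array([-ex[1],ex[0]]);O=np.array([534.2,78.1])-20*ex
def W(x,y,z): return np.r_[O+x*ex+y*ey,z]
def plan(P,rot=None):
    """shift in tool axes (norm) and rotvec norm to get to P with tool x down, jaw along +-base x"""
    s=env.state();R=Rn.from_euler('xyz',s["ee_rot"],degrees=True).as_matrix()
    zz=np.r_[ex,0]; 
    if zz@R[:,2]<0: zz=-zz
    xx=np.array([0,0,-1.]);G=np.c_[xx,np.cross(zz,xx),zz]
    rv=Rn.from_matrix(R.T@G).as_rotvec()
    sh=R.T@(np.asarray(P)-s["ee_pos"])
    print("R",R.round(3).tolist(),"shift",(sh/100).round(4),"rot",(rv/2/np.pi).round(5),"deg",np.degrees(np.linalg.norm(rv)).round(1))
    print("t",s["time_s"],"pos",s["ee_pos"].round(1),"F",s["force"].round(1),"w",round(s["gripper_width"],1),"base",((s["ee_pos"][:2]-O)@np.c_[ex,ey]).round(2))
E
python3 - <<'E'
from h import *
plan(W(-8.5,-48,120)); print(W(-8.5,-48,120))
E
```

```text
R [[-0.001, -0.948, 0.319], [-0.001, 0.319, 0.948], [-1.0, 0.0, -0.002]] shift [ 0.675  -4.7994 -3.8575] rot [ 1.6881e-01 -2.2000e-04  1.2000e-04] deg 60.8
t 0.1 pos [183.3 544.5 186.9] F [ 0.2  0.4 -1.1] w 91.1 base [-238.91  523.08]
[515.0343078   25.66979647 120.        ]
```

Call:
send_rows([
  [[0,-0.48,-0.385,0,0,0],[0,-0.96,-0.77,0,0,0],[0,-0.96,-0.77,0,0,0]],
], jaw=1)

```text
time_s: 0.48
ee_pos: [251.1, 438.1, 187.5]
ee_rot: [-167.6, 89.9, -96.5]
force: [-0.2, 0.4, 0.2]
gripper_width: 63.9
```

Call:
send_rows([
  [[0,-0.48,-0.385,0,0,0],[0,-0.96,-0.77,0,0,0],[0,-0.96,-0.77,0,0,0]],
])

```text
time_s: 0.85
ee_pos: [317.5, 335.8, 187.6]
ee_rot: [-157.6, 90.0, -86.5]
force: [-0.2, 0.5, -0.1]
gripper_width: 34.0
```

Call:
send_rows([
  [[0,-0.48,-0.385,0,0,0],[0,-0.96,-0.77,0,0,0],[0,-0.96,-0.77,0,0,0]],
])

```text
time_s: 1.23
ee_pos: [384.2, 233.0, 187.6]
ee_rot: [-25.9, 90.0, 45.3]
force: [-1.0, 1.1, -0.3]
gripper_width: 4.3
```

Call:
send_rows([
  [[0,-0.48,-0.385,0,0,0],[0,-0.96,-0.77,0,0,0],[0,-0.96,-0.77,0,0,0]],
])

```text
time_s: 1.6
ee_pos: [450.8, 130.1, 187.4]
ee_rot: [-16.2, 90.0, 54.9]
force: [-0.0, 0.3, 0.8]
gripper_width: 0.3
```

```bash
python3 - <<'E'
from h import *
plan(W(-8.5,-48,120))
E
```

```text
R [[0.0, -0.947, 0.323], [0.001, 0.323, 0.947], [-1.0, -0.0, 0.001]] shift [ 0.6739 -0.9445 -0.7813] rot [ 1.6822e-01  1.0000e-04 -3.0000e-05] deg 60.6
t 1.6 pos [450.8 130.1 187.4] F [-0.   0.3  0.8] w 0.3 base [-52.38  66.43]
```

Call:
send_rows([
  [[0.1,-0.2,-0.15,0.028,0,0],[0.2,-0.4,-0.3,0.056,0,0],[0.3,-0.6,-0.45,0.084,0,0],[0.4,-0.8,-0.6,0.112,0,0],[0.5,-0.944,-0.781,0.14,0,0],[0.674,-0.944,-0.781,0.1682,0,0],[0.674,-0.944,-0.781,0.1682,0,0],[0.674,-0.944,-0.781,0.1682,0,0]],
])

```text
time_s: 2.6
ee_pos: [513.9, 28.2, 120.7]
ee_rot: [34.9, 89.9, 46.0]
force: [0.2, -0.0, -0.4]
gripper_width: 0.2
```

```bash
python3 - <<'E'
from h import *
plan(W(-8.5,-48,120)); print(env.state()["qpos"].round(1))
P=env.state()["ee_pos"]
for n,roi in(("side",(235,180,405,315)),("top",(230,195,395,310))):
    p,d=env.grab_frame(n);np.savez(n+"1.npz",p=p,d=d)
    x0,y0,x1,y1=roi;k=800/(x1-x0)
    b=cv2.resize(p[y0:y1,x0:x1],None,fx=k,fy=k,interpolation=cv2.INTER_CUBIC)
    for u,v in proj(n,P): cv2.drawMarker(b,(int((u-x0+.5)*k),int((v-y0+.5)*k)),(255,0,0),0,12,1)
    cv2.imwrite(f"pics/{n}1.png",b[:,:,::-1])
E
```

```text
R [[0.001, -0.193, 0.981], [0.001, 0.981, 0.193], [-1.0, 0.001, 0.001]] shift [ 0.007  -0.0273  0.0057] rot [ 1.34e-03  1.20e-04 -8.00e-05] deg 0.5
t 2.6 pos [513.9  28.2 120.7] F [ 0.2 -0.  -0.4] w 0.2 base [ -9.1  -45.28]
[  1.8  16.  103.4   0.   60.6  -9.3]
```

View pics/side1.png

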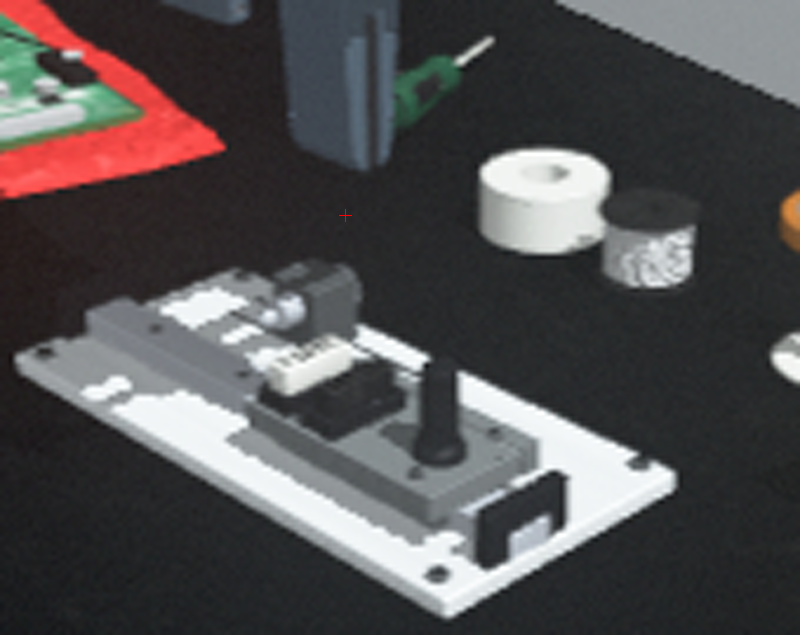

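View pics/top1.png

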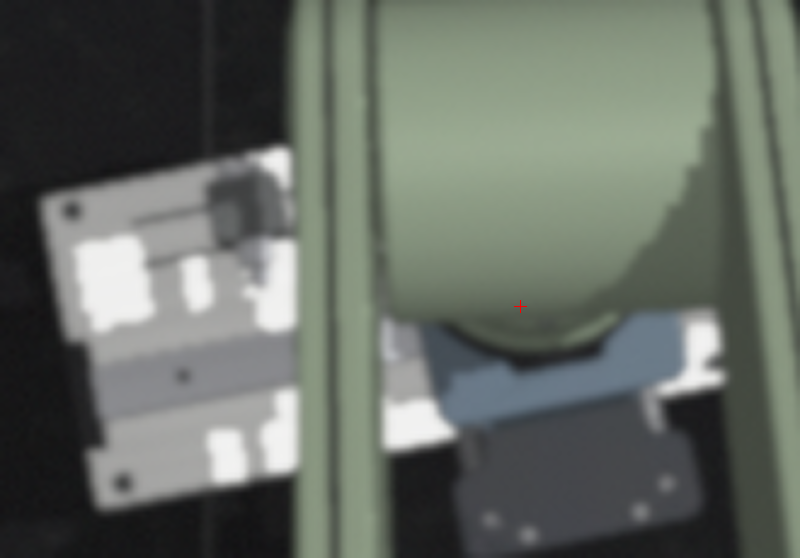

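```bash
python3 - <<'E'
from h import *
d=np.load("side1.npz")['d']
for uv in [(299,208),(303,212),(308,212),(313,213),(316,212),(306,205),(313,205),(312,195)]:
    o,r=ray("side",uv); P=o+r[0]*d[uv[1],uv[0]]; print(uv,P.round(1),((P[:2]-O)@np.c_[ex,ey]).round(1))
print(env.state()["ee_pos"])
E
```

```text
(299, 208) [501.7  36.7 153.7] [-19.6 -34.7]
(303, 212) [504.9  28.8 148.1] [-17.9 -43.1]
(308, 212) [505.7  13.6 153.1] [-19.9 -58.1]
(313, 213) [514.5  11.6 149.9] [-11.6 -61.7]
(316, 212) [519.3   9.6 151.3] [ -7.2 -64.6]
(306, 205) [504.1  17.2 165.1] [-20.8 -54.3]
(313, 205) [514.5  11.3 164.7] [-11.7 -62. ]
(312, 195) [512.2  10.5 183.4] [-14.1 -62.4]
[514.12091926  27.54675419 120.99989576]
```

```bash
python3 - <<'E'
from h import *
s=np.load("side0.npz");p=s['p'];d=s['d']
print(proj("side",[[183.3,544.5,187]]))
x0,y0,x1,y1=0,0,140,180
b=cv2.resize(p[y0:y1,x0:x1],None,fx=3.3,fy=3.3,interpolation=cv2.INTER_CUBIC)
u,v=proj("side",[[183.3,544.5,187]])[0]
cv2.drawMarker(b,(int(u*3.3),int(v*3.3)),(255,0,0),0,12,1)
p,d=env.grab_frame("side");k=5
c=cv2.resize(p[170:270,260:380],None,fx=k,fy=k,interpolation=cv2.INTER_CUBIC)
for z in (121,140,150):
    u,v=proj("side",[np.r_[env.state()["ee_pos"][:2],z]])[0]
    cv2.drawMarker(c,(int((u-260+.5)*k),int((v-170+.5)*k)),(255,0,0),0,12,1)
cv2.imwrite("pics/a.png",b[:,:,::-1]);cv2.imwrite("pics/b.png",c[:,:,::-1])
print(env.state()["time_s"],env.state()["ee_pos"])
E
```

```text
[[ 57.544941   153.80499811]]
2.75 [514.07275226  27.27208643 120.97544157]
```

View pics/a.png

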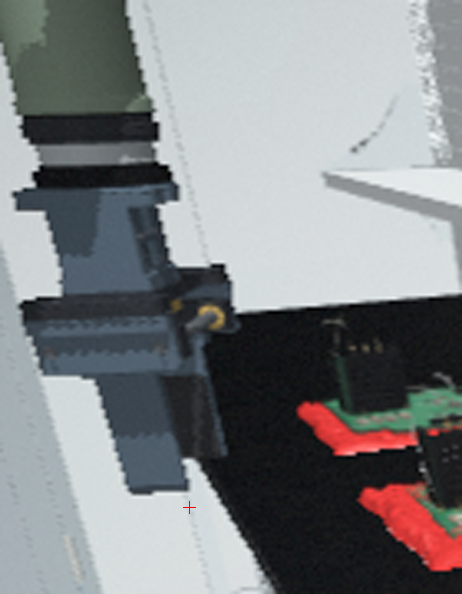

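View pics/b.png

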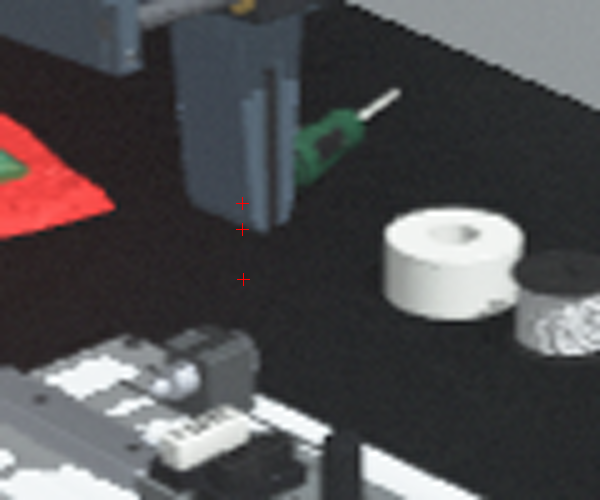

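Call:
send_rows([
  [[0.2,-0.01,0,0,0,0],[0.4,-0.02,0,0,0,0],[0.5,-0.02,0,0,0,0],[0.5,-0.02,0,0,0,0],[0.5,-0.02,0,0,0,0]],
])

```text
time_s: 3.38
ee_pos: [514.7, 24.5, 71.0]
ee_rot: [-5.3, 89.9, 5.6]
force: [0.0, -1.5, 1.5]
gripper_width: 0.6
```

```bash
python3 - <<'E'
from h import *
plan(W(-8.5,-48,60))
n="side";P=env.state()["ee_pos"]
p,d=env.grab_frame(n);k=6
c=cv2.resize(p[215:310,250:375],None,fx=k,fy=k,interpolation=cv2.INTER_CUBIC)
cv2.imwrite("pics/c.png",c[:,:,::-1])
E
```

```text
R [[0.002, -0.188, 0.982], [0.0, 0.982, 0.188], [-1.0, -0.0, 0.002]] shift [0.11   0.011  0.0049] rot [6.3e-04 2.6e-04 2.0e-05] deg 0.2
t 3.375 pos [514.7  24.5  71. ] F [ 0.  -1.5  1.5] w 0.6 base [ -9.  -49.1]
```

View pics/c.png

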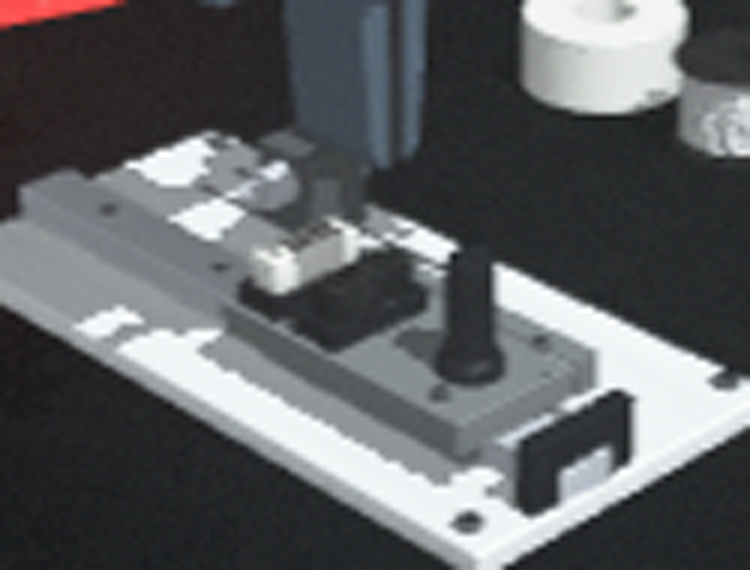

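The tip appears well above the connectors, around pixel (365,150) in the crop. The picture puts the tip 20–28 mm above the stated TCP, so I'll go down slowly by feel.

Call:
send_rows([
  [[0.04,0.01,0,0,0,0],[0.08,0.01,0,0,0,0],[0.11,0.01,0,0,0,0],[0.13,0.01,0,0,0,0],[0.15,0.01,0,0,0,0],[0.16,0.01,0,0,0,0],[0.17,0.01,0,0,0,0],[0.17,0.01,0,0,0,0]],
])

```text
time_s: 4.42
ee_pos: [513.9, 25.4, 53.2]
ee_rot: [69.7, 90.0, 80.5]
force: [-0.5, 0.6, 0.1]
gripper_width: 0.6
```

```bash
python3 - <<'E'
from h import *
plan(W(-8.5,-48,33))
n="side"
p,d=env.grab_frame(n);k=6;np.savez("side2.npz",p=p,d=d)
c=cv2.resize(p[215:310,250:375],None,fx=k,fy=k,interpolation=cv2.INTER_CUBIC)
cv2.imwrite("pics/d.png",c[:,:,::-1])
E
```

```text
R [[0.0, -0.188, 0.982], [0.0, 0.982, 0.188], [-1.0, 0.0, 0.0]] shift [0.2022 0.0005 0.0121] rot [ 5.9e-04  1.0e-05 -1.0e-05] deg 0.2
t 4.425 pos [513.9  25.4  53.2] F [-0.5  0.6  0.1] w 0.6 base [ -9.71 -48.06]
```

View pics/d.png

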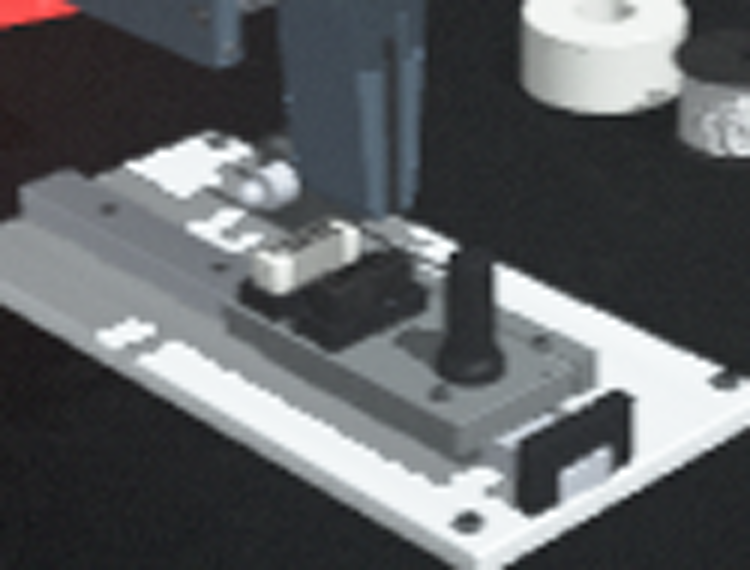

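No contact yet. The fingertip (370,205) is still about 12 px above the connector tops (365,260–285), so I'll continue down.

Call:
send_rows([
  [[0.04,0,0.01,0,0,0],[0.08,0,0.01,0,0,0],[0.11,0,0.01,0,0,0],[0.13,0,0.01,0,0,0],[0.15,0,0.01,0,0,0],[0.16,0,0.01,0,0,0],[0.17,0,0.01,0,0,0],[0.18,0,0.01,0,0,0],[0.18,0,0.01,0,0,0]],
])

```text
time_s: 5.6
ee_pos: [514.8, 25.6, 35.2]
ee_rot: [103.9, 90.0, 114.7]
force: [0.6, -0.3, 0.5]
gripper_width: 0.2
```

Call:
send_rows([
  [[0.01,0,0,0,0,0],[0.02,0,0,0,0,0],[0.03,0,0,0,0,0],[0.03,0,0,0,0,0]],
])

```text
time_s: 6.1
ee_pos: [514.8, 25.6, 32.1]
ee_rot: [151.1, 90.0, 162.0]
force: [-0.1, 0.2, -0.1]
gripper_width: 0.1
```

Call:
send_rows([
  [[0.01,0,0,0,0,0],[0.02,0,0,0,0,0],[0.02,0,0,0,0,0],[0.02,0,0,0,0,0]],
])

```text
time_s: 6.6
ee_pos: [514.9, 25.6, 30.2]
ee_rot: [46.4, 90.0, 57.2]
force: [0.4, 0.1, 0.3]
gripper_width: 0.3
```

Call:
send_rows([
  [[0.01,0,0,0,0,0],[0.02,0,0,0,0,0],[0.02,0,0,0,0,0]],
])

```text
time_s: 6.98
ee_pos: [514.9, 25.6, 28.3]
ee_rot: [23.7, 90.0, 34.6]
force: [-0.1, 0.4, 0.9]
gripper_width: 0.6
```

```bash
python3 - <<'E'
from h import *
plan(W(-8.5,-48,33))
n="side"
p,d=env.grab_frame(n);k=6;np.savez("side2.npz",p=p,d=d)
c=cv2.resize(p[215:310,250:375],None,fx=k,fy=k,interpolation=cv2.INTER_CUBIC)
cv2.imwrite("pics/e.png",c[:,:,::-1])
E
```

```text
R [[0.0, -0.188, 0.982], [0.0, 0.982, 0.188], [-1.0, 0.0, 0.0]] shift [-0.0468  0.0005  0.0016] rot [ 6.e-04  2.e-05 -1.e-05] deg 0.2
t 6.975 pos [514.9  25.6  28.3] F [-0.1  0.4  0.9] w 0.6 base [ -8.66 -48.05]
```

View pics/e.png

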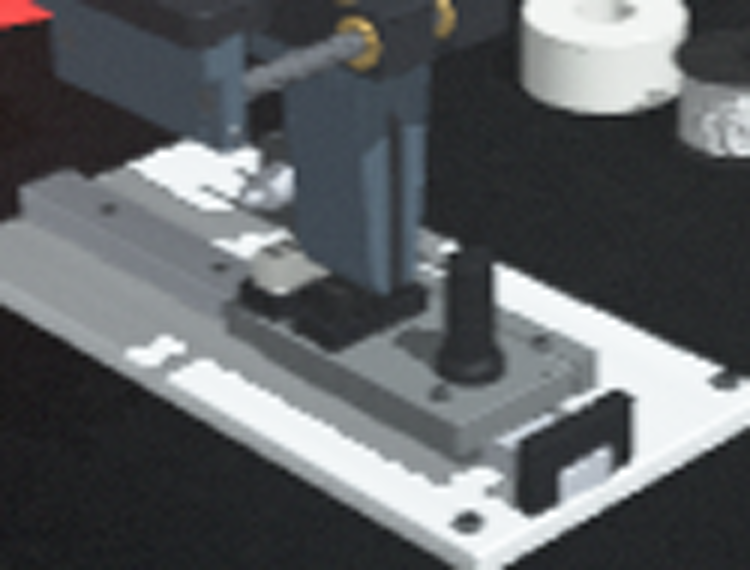

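Finger bottom centre is near (355,265) and the rear connector top near (350,285), so contact should come within a few mm.

Call:
send_rows([
  [[0.01,0,0,0,0,0],[0.02,0,0,0,0,0],[0.02,0,0,0,0,0]],
])

```text
time_s: 7.4
ee_pos: [514.9, 25.6, 26.4]
ee_rot: [9.1, 90.0, 19.9]
force: [-1.7, 0.4, 3.7]
gripper_width: 0.7
```

Call:
send_rows([
  [[0.01,0,0,0,0,0],[0.02,0,0,0,0,0],[0.02,0,0,0,0,0]],
])

```text
time_s: 7.78
ee_pos: [514.9, 25.6, 24.1]
ee_rot: [89.0, 90.0, 99.9]
force: [-1.3, -1.5, 4.4]
gripper_width: 0.2
```

Contact at TCP z ≈ 26.5. I'll press on until it stops.

Call:
send_rows([
  [[0.01,0,0,0,0,0],[0.015,0,0,0,0,0],[0.015,0,0,0,0,0]],
])

```text
time_s: 8.15
ee_pos: [514.9, 25.6, 23.8]
ee_rot: [1.9, 90.0, 12.8]
force: [-3.9, 1.3, 12.2]
gripper_width: -0.0
```

Call:
send_rows([
  [[0.01,0,0,0,0,0],[0.01,0,0,0,0,0]],
])

```text
time_s: 8.4
ee_pos: [515.0, 25.6, 23.7]
ee_rot: [-4.4, 90.0, 6.5]
force: [-5.8, 0.5, 19.3]
gripper_width: 0.6
```

Call:
send_rows([
  [[0.01,0,0,0,0,0],[0.01,0,0,0,0,0]],
])

```text
time_s: 8.65
ee_pos: [515.0, 25.6, 23.6]
ee_rot: [-6.0, 89.9, 4.9]
force: [-7.8, 0.1, 26.4]
gripper_width: 0.4
```

Hard stop at TCP 23.6 with 26 N: rear connector home. Now the front one, 26 mm along +y.

Call:
send_rows([
  [[-0.06,0,0,0,0,0],[-0.12,0,0,0,0,0],[-0.12,0.13,0,0,0,0],[-0.12,0.26,0,0,0,0],[-0.12,0.26,0,0,0,0],[-0.08,0.26,0,0,0,0],[-0.07,0.26,0,0,0,0],[-0.07,0.26,0,0,0,0]],
])

```text
time_s: 9.65
ee_pos: [510.2, 51.1, 27.8]
ee_rot: [40.0, 90.0, 50.8]
force: [-0.6, 1.2, 1.7]
gripper_width: 0.5
```

Call:
send_rows([
  [[0.01,0,0,0,0,0],[0.02,0,0,0,0,0],[0.02,0,0,0,0,0]],
])

```text
time_s: 10.02
ee_pos: [510.2, 51.1, 25.8]
ee_rot: [-1.1, 90.0, 9.7]
force: [-0.3, 2.2, 4.7]
gripper_width: 0.4
```

Call:
send_rows([
  [[0.01,0,0,0,0,0],[0.02,0,0,0,0,0],[0.02,0,0,0,0,0]],
])

```text
time_s: 10.4
ee_pos: [510.2, 51.1, 23.9]
ee_rot: [-8.7, 90.0, 2.1]
force: [-0.1, 0.5, 5.8]
gripper_width: 0.6
```

Call:
send_rows([
  [[0.01,0,0,0,0,0],[0.02,0,0,0,0,0],[0.02,0,0,0,0,0]],
])

```text
time_s: 10.78
ee_pos: [510.3, 51.1, 23.6]
ee_rot: [-8.6, 89.9, 2.2]
force: [-3.7, -0.3, 19.3]
gripper_width: 0.5
```

Call:
send_rows([
  [[0.01,0,0,0,0,0],[0.01,0,0,0,0,0],[0.01,0,0,0,0,0]],
])

```text
time_s: 11.15
ee_pos: [510.3, 51.1, 23.5]
ee_rot: [-10.5, 89.9, 0.4]
force: [-6.9, 0.2, 25.7]
gripper_width: 0.6
```

Call:
send_rows([
  [[-0.3,0,0,0,0,0],[-0.7,0,0,0,0,0],[-0.8,0,0,0,0,0],[-0.8,0,0,0,0,0]],
])

```text
time_s: 11.65
ee_pos: [509.6, 50.9, 100.3]
ee_rot: [-158.2, 90.0, -147.4]
force: [0.3, 0.0, -0.8]
gripper_width: 0.5
```

```bash
python3 - <<'E'
from h import *
n="side"
p,d=env.grab_frame(n);k=6;np.savez("side3.npz",p=p,d=d)
c=cv2.resize(p[215:310,250:375],None,fx=k,fy=k,interpolation=cv2.INTER_CUBIC)
cv2.imwrite("pics/f.png",c[:,:,::-1])
plan(W(-6,-92,100))
E
```

```text
R [[-0.002, -0.188, 0.982], [-0.0, 0.982, 0.188], [-1.0, 0.0, -0.002]] shift [-0.0051 -0.6992  0.0352] rot [ 6.1e-04 -3.6e-04 -1.0e-05] deg 0.3
t 11.7 pos [509.   50.9  99.5] F [ 0.2  0.2 -0.4] w 0.5 base [ -9.79 -22.1 ]
```

View pics/f.png

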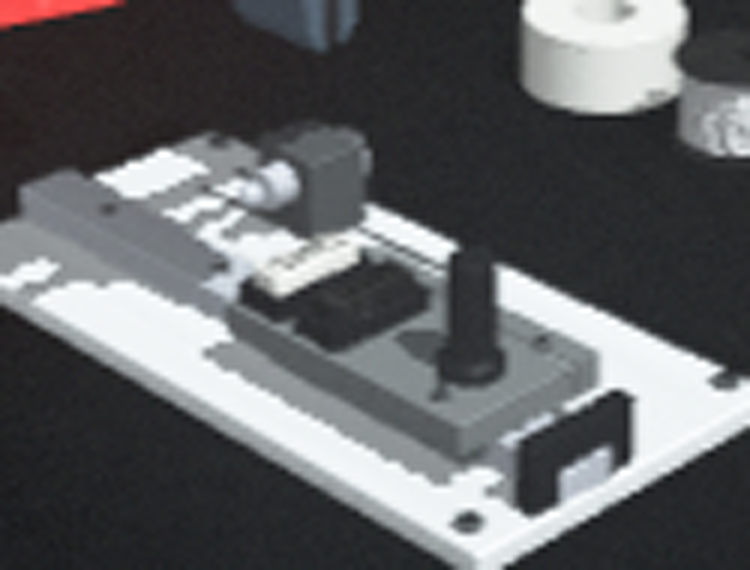

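Both connectors now sit level and low (light one at (305,265), black at (370,290)), and the carriage hasn't moved. Next I'll go over the knob.

Call:
send_rows([
  [[0,-0.35,0.02,0,0,0],[0,-0.7,0.035,0,0,0],[0.2,-0.7,0.035,0,0,0],[0.35,-0.7,0.035,0,0,0],[0.35,-0.7,0.035,0,0,0],[0.35,-0.7,0.035,0,0,0]],
], jaw=-0.2)

```text
time_s: 12.45
ee_pos: [526.6, -16.6, 65.6]
ee_rot: [149.1, 90.0, 160.0]
force: [-1.6, 0.1, 0.7]
gripper_width: 54.4
```

```bash
python3 - <<'E'
from h import *
n="side"
p,d=env.grab_frame(n);k=6
c=cv2.resize(p[205:305,260:385],None,fx=k,fy=k,interpolation=cv2.INTER_CUBIC)
cv2.imwrite("pics/g.png",c[:,:,::-1])
plan(W(-6,-92,25))
E
```

```text
R [[0.001, -0.189, 0.982], [0.0, 0.982, 0.189], [-1.0, -0.0, 0.001]] shift [ 0.4103 -0.0022 -0.014 ] rot [7.2e-04 1.1e-04 1.0e-05] deg 0.3
t 12.5 pos [526.9 -16.6  66. ] F [ 0.9 -0.7  0.2] w 54.4 base [ -4.63 -91.77]
```

View pics/g.png

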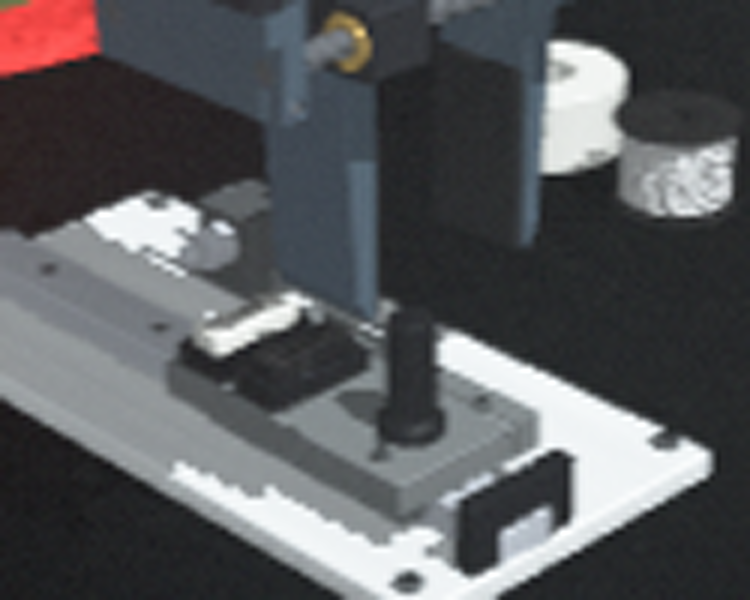

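Fingers straddle the knob: midpoint projects to about (420,304) against the knob top at (412,310). Lower now.

Call:
send_rows([
  [[0.1,0,-0.01,0,0,0],[0.2,0,-0.01,0,0,0],[0.3,0,-0.01,0,0,0],[0.36,0,-0.01,0,0,0],[0.4,0,-0.01,0,0,0],[0.4,0,-0.01,0,0,0],[0.4,0,-0.01,0,0,0]],
])

```text
time_s: 13.38
ee_pos: [525.8, -17.2, 26.0]
ee_rot: [-6.8, 90.0, 4.1]
force: [0.1, -0.3, -0.0]
gripper_width: 54.8
```

```bash
python3 - <<'E'
from h import *
n="side"
p,d=env.grab_frame(n);k=6
c=cv2.resize(p[205:305,260:385],None,fx=k,fy=k,interpolation=cv2.INTER_CUBIC)
cv2.imwrite("pics/h.png",c[:,:,::-1])
plan(W(-6,-92,25))
E
```

```text
R [[0.001, -0.188, 0.982], [0.0, 0.982, 0.188], [-1.0, -0.0, 0.001]] shift [ 0.0103  0.0011 -0.0027] rot [6.1e-04 1.2e-04 2.0e-05] deg 0.2
t 13.425 pos [525.9 -17.2  26. ] F [0.1 0.6 0.2] w 54.6 base [ -5.73 -92.11]
```

View pics/h.png

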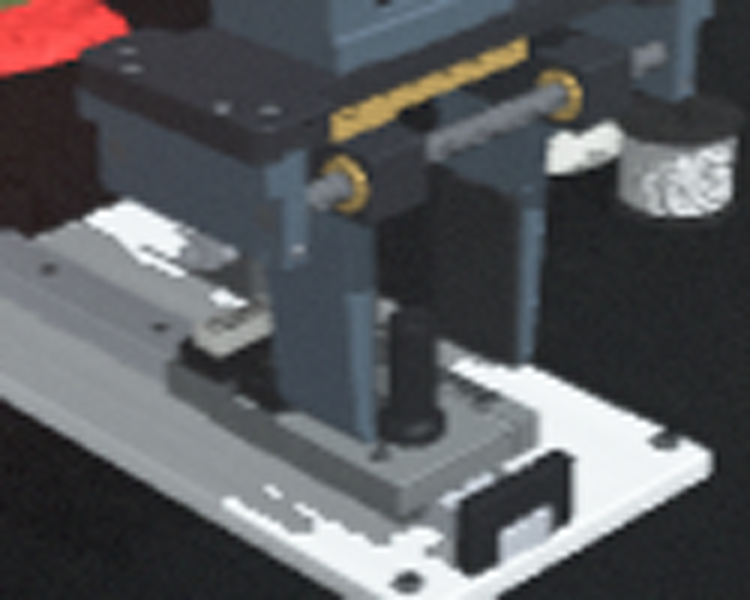

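Tips straddle the knob just above the foot (knob at (412,370), fingers at (370,430) and (530,350)). Close the jaws.

Call:
send_rows([
  [[0,0,0,0,0,0],[0,0,0,0,0,0],[0,0,0,0,0,0],[0,0,0,0,0,0],[0,0,0,0,0,0],[0,0,0,0,0,0],[0,0,0,0,0,0],[0,0,0,0,0,0]],
], jaw=1, force=25)

```text
time_s: 14.42
ee_pos: [527.4, -16.9, 25.9]
ee_rot: [-3.6, 89.8, 7.2]
force: [5.9, 2.3, -3.2]
gripper_width: 15.3
```

```bash
python3 - <<'E'
from h import *
s=env.state();print(s["force"],((s["force"][:2])@np.c_[ex,ey]).round(1))
plan(W(-6,-92,25))
E
```

```text
[ 5.8696562   2.30660743 -3.20924994] [6.2 1.2]
R [[0.003, -0.188, 0.982], [0.0, 0.982, 0.188], [-1.0, -0.0, 0.004]] shift [ 0.0094  0.0012 -0.0177] rot [5.8e-04 5.6e-04 3.0e-05] deg 0.3
t 14.425 pos [527.4 -16.9  25.9] F [ 5.9  2.3 -3.2] w 15.3 base [ -4.23 -92.11]
```

Call:
send_rows([
  [[0,0.0,0.015,0,0,0],[0,0.04,0.015,0,0,0],[0,0.08,0.015,0,0,0],[0,0.12,0.015,0,0,0],[0,0.16,0.015,0,0,0],[0,0.2,0.015,0,0,0],[0,0.24,0.015,0,0,0],[0,0.28,0.015,0,0,0],[0,0.32,0.015,0,0,0],[0,0.36,0.015,0,0,0],[0,0.4,0.015,0,0,0],[0,0.4,0.015,0,0,0]],
])

```text
time_s: 15.92
ee_pos: [519.7, 23.1, 25.8]
ee_rot: [47.0, 89.9, 57.8]
force: [5.1, 2.6, 0.4]
gripper_width: 14.8
```

```bash
python3 - <<'E'
from h import *
s=env.state();print(s["force"],((s["force"][:2])@np.c_[ex,ey]).round(1))
plan(W(-4.2,9,26))
n="side"
p,d=env.grab_frame(n);k=6
c=cv2.resize(p[205:305,240:365],None,fx=k,fy=k,interpolation=cv2.INTER_CUBIC)
cv2.imwrite("pics/i.png",c[:,:,::-1])
E
```

```text
[5.09878891 2.56457867 0.39466087] [5.5 1.6]
R [[0.001, -0.188, 0.982], [0.001, 0.982, 0.188], [-1.0, 0.001, 0.001]] shift [-0.001   0.6035  0.0036] rot [ 0.00059  0.00012 -0.00013] deg 0.2
t 15.925 pos [519.7  23.1  25.8] F [5.1 2.6 0.4] w 14.8 base [ -4.34 -51.35]
```

View pics/i.png

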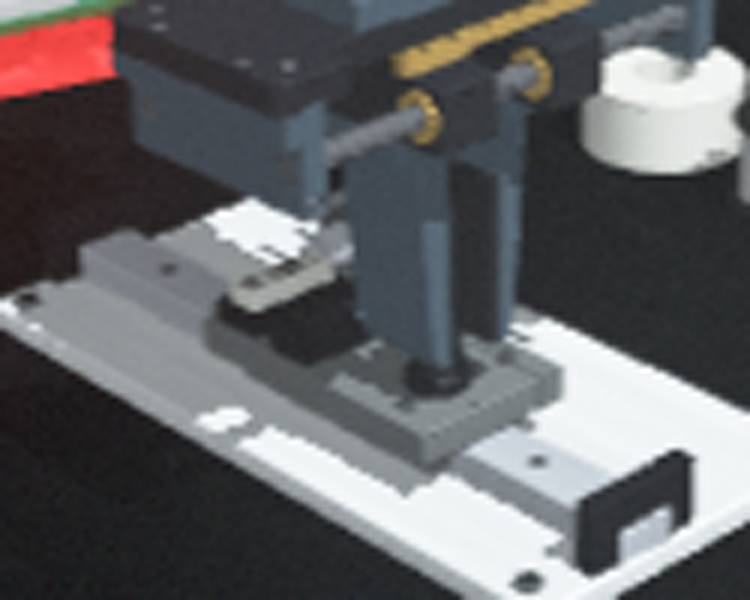

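Call:
send_rows([
  [[0,0.04,0.015,0,0,0],[0,0.08,0.015,0,0,0],[0,0.12,0.015,0,0,0]],
])

```text
time_s: 16.35
ee_pos: [517.7, 34.6, 25.8]
ee_rot: [175.7, 89.9, -173.4]
force: [-0.1, -1.7, 4.9]
gripper_width: 15.0
```

Call:
send_rows([
  [[0,0.03,0,0,0,0],[0,0.06,0,0,0,0]],
])

```text
time_s: 16.6
ee_pos: [516.6, 40.5, 25.8]
ee_rot: [174.9, 89.9, -174.3]
force: [-0.1, -1.6, 4.3]
gripper_width: 15.2
```

Call:
send_rows([
  [[0,0.03,0,0,0,0],[0,0.06,0,0,0,0]],
])

```text
time_s: 16.85
ee_pos: [515.8, 45.1, 25.8]
ee_rot: [-123.3, 89.8, -112.3]
force: [1.4, -9.1, 4.6]
gripper_width: 15.1
```

Call:
send_rows([
  [[0,0.03,0,0,0,0],[0,0.06,0,0,0,0]],
])

```text
time_s: 17.1
ee_pos: [514.7, 50.6, 25.8]
ee_rot: [-123.4, 89.8, -112.5]
force: [0.3, -4.9, 5.6]
gripper_width: 15.1
```

Call:
send_rows([
  [[0,0.03,0,0,0,0],[0,0.06,0,0,0,0]],
])

```text
time_s: 17.35
ee_pos: [513.4, 57.3, 25.8]
ee_rot: [-142.0, 89.9, -131.1]
force: [0.2, -4.3, 4.6]
gripper_width: 15.0
```

Call:
send_rows([
  [[0,0.03,0,0,0,0],[0,0.06,0,0,0,0]],
])

```text
time_s: 17.6
ee_pos: [512.3, 63.2, 25.8]
ee_rot: [-140.3, 89.9, -129.4]
force: [0.8, -4.5, 5.1]
gripper_width: 15.1
```

Bevel felt at world y ≈ 45 (−9 N), and friction only since. The notch is expected at y ≈ 80–87. I'll take smaller steps from here.

Call:
send_rows([
  [[0,0.03,0,0,0,0],[0,0.06,0,0,0,0],[0,0.09,0,0,0,0]],
])

```text
time_s: 17.98
ee_pos: [510.6, 72.1, 25.8]
ee_rot: [-142.4, 89.9, -131.5]
force: [0.6, -4.6, 5.0]
gripper_width: 15.3
```

Call:
send_rows([
  [[0,0.01,0,0,0,0],[0,0.02,0,0,0,0]],
])

```text
time_s: 18.23
ee_pos: [510.2, 74.5, 25.8]
ee_rot: [-168.6, 89.9, -157.7]
force: [0.2, -2.9, 5.4]
gripper_width: 14.9
```

Call:
send_rows([
  [[0,0.01,0,0,0,0],[0,0.02,0,0,0,0]],
])

```text
time_s: 18.48
ee_pos: [509.8, 76.5, 25.8]
ee_rot: [-168.9, 89.9, -158.0]
force: [1.6, -2.3, 4.5]
gripper_width: 15.0
```

Call:
send_rows([
  [[0,0.01,0,0,0,0],[0,0.02,0,0,0,0]],
])

```text
time_s: 18.73
ee_pos: [509.5, 78.2, 25.8]
ee_rot: [-147.1, 89.9, -136.2]
force: [-0.6, -4.5, 4.7]
gripper_width: 15.0
```

Call:
send_rows([
  [[0,0.01,0,0,0,0],[0,0.01,0,0,0,0]],
])

```text
time_s: 18.98
ee_pos: [509.2, 79.6, 25.8]
ee_rot: [177.2, 89.9, -172.0]
force: [-0.3, -1.2, 4.5]
gripper_width: 14.7
```

Call:
send_rows([
  [[0,0.01,0,0,0,0],[0,0.01,0,0,0,0]],
])

```text
time_s: 19.23
ee_pos: [509.0, 80.7, 25.7]
ee_rot: [174.0, 89.9, -175.2]
force: [0.2, -1.5, 4.3]
gripper_width: 15.0
```

Call:
send_rows([
  [[0,0.01,0,0,0,0],[0,0.01,0,0,0,0]],
])

```text
time_s: 19.48
ee_pos: [508.8, 81.8, 25.8]
ee_rot: [166.1, 89.9, 176.9]
force: [0.3, -1.9, 5.4]
gripper_width: 14.9
```

Call:
send_rows([
  [[0,0.01,0,0,0,0],[0,0.01,0,0,0,0]],
])

```text
time_s: 19.73
ee_pos: [508.6, 83.1, 25.8]
ee_rot: [147.4, 89.9, 158.2]
force: [-0.0, 0.3, 6.5]
gripper_width: 15.1
```

Call:
send_rows([
  [[0,0.01,0,0,0,0],[0,0.01,0,0,0,0]],
])

```text
time_s: 19.98
ee_pos: [508.4, 84.3, 25.8]
ee_rot: [137.4, 89.9, 148.2]
force: [-0.0, 0.5, 5.8]
gripper_width: 14.9
```

Call:
send_rows([
  [[0,0.01,0,0,0,0],[0,0.01,0,0,0,0]],
])

```text
time_s: 20.23
ee_pos: [508.3, 84.7, 25.8]
ee_rot: [171.8, 89.9, -177.4]
force: [0.6, -1.8, 5.4]
gripper_width: 15.0
```

```bash
python3 - <<'E'
from h import *
for _ in range(2):
    s=env.state();print(s["time_s"],s["force"],((s["force"][:2])@np.c_[ex,ey]).round(1))
    p,d=env.grab_frame("side")
plan(W(-4.2,9,26))
k=6
c=cv2.resize(p[205:305,230:355],None,fx=k,fy=k,interpolation=cv2.INTER_CUBIC)
cv2.imwrite("pics/j.png",c[:,:,::-1])
E
```

```text
20.225 [ 0.55407782 -1.79578815  5.44938384] [ 0.2 -1.9]
20.275 [ 0.67125609 -1.89156925  5.79127136] [ 0.3 -2. ]
R [[-0.001, -0.188, 0.982], [0.0, 0.982, 0.188], [-1.0, 0.0, -0.001]] shift [-0.002  -0.0229  0.0002] rot [ 6.2e-04 -2.2e-04 -5.0e-05] deg 0.2
t 20.325 pos [508.3  84.7  25.8] F [-0.2 -0.6  5.6] w 15.3 base [-4.23 11.29]
```

View pics/j.png

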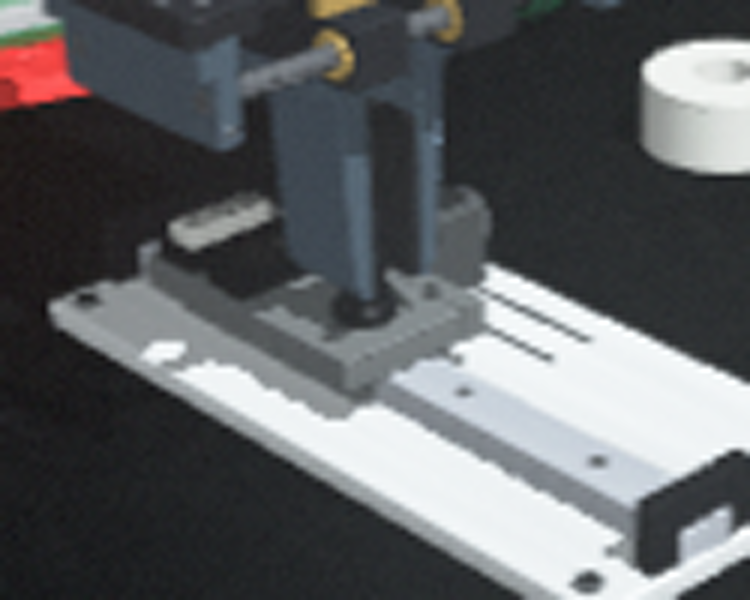

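Call:
send_rows([
  [[0,0.01,0,0,0,0],[0,0.01,0,0,0,0]],
])

```text
time_s: 20.58
ee_pos: [508.2, 85.0, 25.8]
ee_rot: [-148.1, 89.9, -137.2]
force: [1.9, -3.1, 5.6]
gripper_width: 14.9
```

```bash
python3 - <<'E'
from h import *
plan(W(-4.2,9,26))
E
```

```text
R [[-0.001, -0.189, 0.982], [-0.001, 0.982, 0.189], [-1.0, -0.001, -0.001]] shift [-0.002  -0.026   0.0006] rot [ 0.00071 -0.00023  0.00015] deg 0.3
t 20.575 pos [508.2  85.   25.8] F [ 1.9 -3.1  5.6] w 14.9 base [-4.27 11.6 ]
```

Call:
send_rows([
  [[0,0.01,0,0,0,0],[0,0.01,0,0,0,0]],
])

```text
time_s: 20.82
ee_pos: [508.1, 85.5, 25.8]
ee_rot: [-131.4, 89.9, -120.5]
force: [1.0, -5.0, 5.0]
gripper_width: 15.1
```

Call:
send_rows([
  [[0,-0.01,0,0,0,0],[0,-0.01,0,0,0,0],[0,-0.01,0,0,0,0],[0,-0.01,0,0,0,0]],
])

```text
time_s: 21.32
ee_pos: [508.1, 85.4, 25.8]
ee_rot: [-175.1, 89.9, -164.3]
force: [-0.2, -3.0, 4.8]
gripper_width: 15.4
```

```bash
python3 - <<'E'
from h import *
plan(W(-4.2,9,26))
E
```

```text
R [[-0.001, -0.188, 0.982], [-0.0, 0.982, 0.188], [-1.0, -0.0, -0.002]] shift [-0.0023 -0.0301  0.0007] rot [ 6.4e-04 -2.4e-04  2.0e-05] deg 0.2
t 21.325 pos [508.1  85.4  25.8] F [-0.2 -3.   4.8] w 15.4 base [-4.28 12.01]
```

Call:
send_rows([
  [[0,0.01,0,0,0,0],[0,0.02,0,0,0,0],[0,0.02,0,0,0,0]],
])

```text
time_s: 21.7
ee_pos: [508.0, 85.8, 25.8]
ee_rot: [-117.6, 89.8, -106.7]
force: [1.8, -7.3, 5.4]
gripper_width: 15.4
```

Call:
send_rows([
  [[0,0.005,0,0,0,0],[0,0.005,0,0,0,0],[0,0.005,0,0,0,0]],
])

```text
time_s: 22.08
ee_pos: [508.0, 85.9, 25.8]
ee_rot: [-114.3, 89.8, -103.4]
force: [1.1, -9.4, 5.4]
gripper_width: 15.0
```

Resistance rose to −9.4 N over only 0.9 mm, after the earlier draw-in: the ball is in the notch, just past centre. Back off to relax the push.

Call:
send_rows([
  [[0,-0.01,0,0,0,0],[0,-0.02,0,0,0,0],[0,-0.03,0,0,0,0],[0,-0.03,0,0,0,0],[0,-0.03,0,0,0,0]],
])

```text
time_s: 22.7
ee_pos: [508.2, 85.1, 25.8]
ee_rot: [170.7, 89.9, -178.5]
force: [0.4, -1.0, 5.4]
gripper_width: 15.1
```

```bash
python3 - <<'E'
from h import *
plan(W(-4.2,9,26)); s=env.state(); print(s["force"][:2]@np.c_[ex,ey])
E
```

```text
R [[-0.002, -0.188, 0.982], [-0.0, 0.982, 0.188], [-1.0, 0.0, -0.002]] shift [-0.0024 -0.0272  0.0009] rot [ 6.0e-04 -2.5e-04 -4.0e-05] deg 0.2
t 22.7 pos [508.2  85.1  25.8] F [ 0.4 -1.   5.4] w 15.1 base [-4.3  11.72]
[ 0.16713724 -1.0129569 ]
```

Call:
send_rows([
  [[0,0,0,0,0,0],[0,0,0,0,0,0],[0,0,0,0,0,0],[0,0,0,0,0,0],[0,0,0,0,0,0],[0,0,0,0,0,0]],
])

```text
time_s: 23.45
ee_pos: [508.2, 85.2, 25.8]
ee_rot: [171.1, 89.9, -178.1]
force: [0.4, -1.2, 4.9]
gripper_width: 15.1
```

```bash
python3 - <<'E'
from h import *
p,d=env.grab_frame("side");k=6
c=cv2.resize(p[205:305,230:355],None,fx=k,fy=k,interpolation=cv2.INTER_CUBIC)
cv2.imwrite("pics/k.png",c[:,:,::-1]); cv2.imwrite("pics/k2.png",p[:,:,::-1])
E
```

```text
(no output)
```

View pics/k.png

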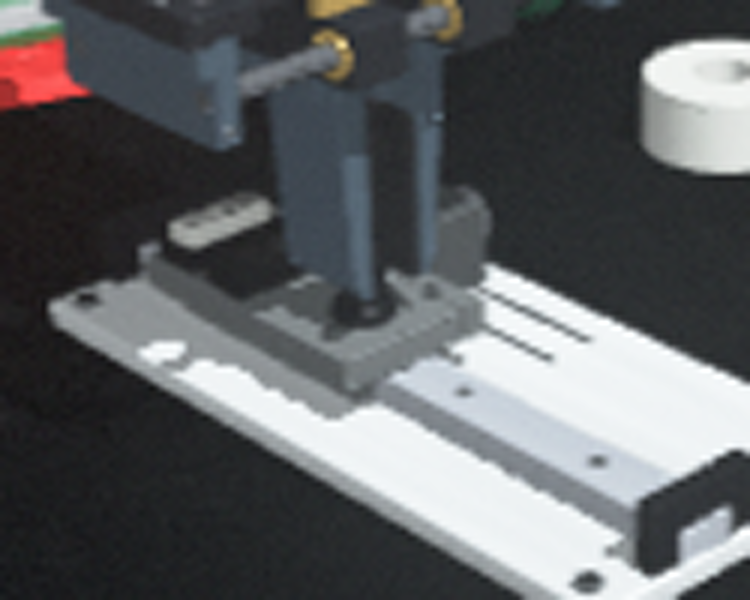

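View pics/k2.png

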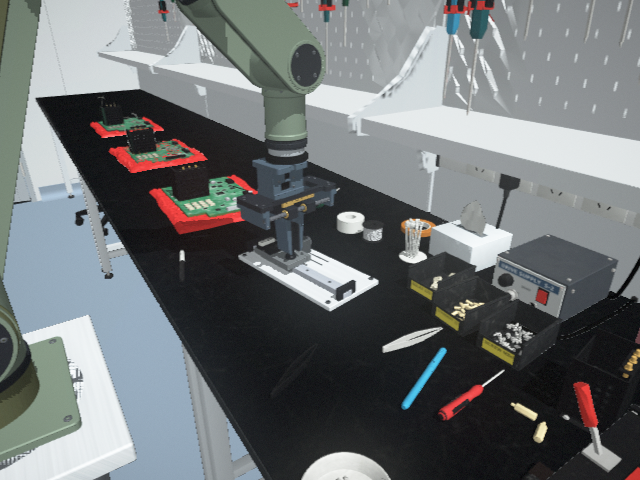

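The knob is gripped at (365,300), the carriage stands at the plunger with both connectors low, and the bystanders look untouched. The pose is steady, so I'm handing in.

```bash
python3 - <<'E'
from workcell import env
print(env.job_done()); s=env.state(); print(s["time_s"],s["ee_pos"],s["force"],s["gripper_width"])
E
```

```text
the job is handed in; nothing more can be done
None
the job is handed in; nothing more can be done
```

I pressed both connectors down, gripped the knob, slid the carriage to the notch and handed the job in at about 23.5 s, still gripping. No verdict is reported.

- **Connectors:** I pressed each one separately until it hit a hard stop at the same height, with about 26 N. In the side view afterwards both sit low and level.
- **Notch:** I felt the bevel first, then friction only, then the ball drawing the carriage forward. Past the centre, resistance climbed to about 9 N within 1 mm. I then backed off to about 1 N of push. Over the last 0.75 s the arm moved no more than about 0.1 mm, and I estimate the notch is within about 0.5 mm of the ball.
- **Grip:** The commanded force is 25 N. The measured opening is 15 mm on the 16 mm knob.
- **Bystanders:** None looks moved in the final side picture, which I compared only by eye.

Some checks disagreed or were not possible:

- **Tool tip:** The fingertips touched about 26 mm above the reported tool point, so I set heights by touch and picture.
- **Cameras:** The two cameras differed by about 4 mm on the slide, more than the stated 2 mm.
- **Ball:** The ball was hidden behind the gripper at the end, so the notch was confirmed by force only. The forces fit my picture estimate of 115 to 117 mm of travel.

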